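# Index the carving wheel and latch it

### The job

Push the carving stand's spoked wheel round by the upright pins on its arms until the forked arm faces the latch, its fork straight in front of the latch's swing. Then push the swung-out latch by its knob fully home, so that its nose pin sits in the fork. Push only, with the fingers: do not touch the stone on the wheel, push gently, and leave the things standing around where they are.

Things in the scene. Friction and masses are not known exactly. Their poses are not given: they have to be found in the camera images.
- stand: the fixed cast-iron carving stand, bolted down: grey round foot 156 mm across with a 14 mm high web that runs out to the latch's post. Origin at the foot's underside on the wheel's vertical axis, z up; its +x points along the direction in which the wheel's forked arm must lie. The latch's post (22 mm across, 64 mm tall) stands at (120, -85) mm in this frame
- wheel (a joint): angle of the wheel about its vertical axis, rad: 0 = forked arm exactly along the stand's +x, ready for the latch; positive = forked arm turned counter-clockwise (seen from above) from there. It starts at 0.8 to 2.3, stops at -0.6 and 2.9, turns against light friction (about 0.12 N m, 1.4 N at a pin) and stays where it is left
- wheel_axis (a point): point on the wheel's axis at the height of its arms (44 mm). Four steel arms (12 mm thick rods, 90 degrees apart, at 38 to 50 mm height) each carry an upright steel pin 88 mm from the axis: 13 mm thick, with a 17 mm head, from 37 to 114 mm height. A disc 92 mm across at 53 to 62 mm height carries the stone
- fork_pin (a point): centre of the top (114 mm high) of the upright pin on the forked arm, 88 mm from the axis; the point's x points outward along the arm, z up. The three other arms end at their pins; this one goes on as a two-tined fork to 135 mm from the axis
- fork_slot (a point): middle of the fork's slot, 120 mm from the axis, 44 mm high; slot 20 mm wide between the tines, flared to 30 mm at its outer mouth; x points outward
- stone: the carved stone chip being worked, about 49 x 64 x 18 mm, fixed on the wheel's disc, its top 80 mm high: not to be touched. Origin at its underside on the wheel's axis
- latch (a joint): angle of the latch, rad: 0 = fully home against its stop, nose in the fork; grows as it swings outward, away from the wheel (clockwise seen from above). Starts at 0.75 to 1.0, can go to 1.05; light friction (0.04 N m, 0.4 N at the knob), stays where it is left. Its nose meets the fork below about 0.2 and passes only if the wheel is within about 0.1 rad of 0; the flare then centres the wheel
- latch_knob (a point): centre of the top (114 mm high) of the black knob that stands up from the latch bar, 19 mm thick at 96 to 112 mm height, 12 mm thick below, down to the bar's top at 76 mm. It lies 100 mm from the pivot; when the latch is home it is at (120, 15) mm in the stand's frame and has moved there toward the stand's -x. In the point's frame y points from pivot to knob and x is the outward side, so it is pushed along -x
- latch_pivot (a point): top of the latch's pivot on its vertical axis, 79 mm high. The flat bar is 14 mm wide at 68 to 76 mm height, 108 mm long from pivot to end
- latch_nose (a point): the nose pin under the bar, 12 mm thick, pointing down to 36 mm height, 85 mm from the pivot; this point is at 44 mm height. At home it coincides with the fork slot's middle
- glue: bystander, to be left alone: white glue bottle with a pointed orange cap, 52 mm across, 142 mm tall. Origin at its underside's centre
- jar: bystander, to be left alone: clear glass jar, 72 mm across, 99 mm tall. Origin at its underside's centre
- clay: bystander, to be left alone: lump of green modelling clay, about 33 mm across, 31 mm tall. Origin at its underside's centre
- stick: bystander, to be left alone: wooden modelling stick, 170 mm long along its y, 18 mm wide, 9 mm thick, lying flat. Origin at its underside's centre
- float: bystander, to be left alone: red hand float, 76 x 107 mm, 35 mm tall. Origin at its underside's centre
- cup: bystander, to be left alone: tall white cup, 76 mm across, 98 mm tall. Origin at its underside's centre

How it is judged (in metres and radians):
On the way:
1. the forked arm faces the latch (within 0.10 rad) and rests there, the latch still swung out (value of joint wheel between -0.1 and 0.1 rad and value of joint latch above 0.35 rad and velocity of joint wheel between -0.1 and 0.1 rad/s), for 0.2 s.
At the end, for the whole second after the job is handed in: the latch is home (joint below 0.06 rad), its nose within 7 mm of the fork slot's middle, and the wheel within 0.05 rad of facing the latch, with everything let go (value of joint wheel between -0.05 and 0.05 rad and value of joint latch below 0.06 rad and horizontal distance between latch_nose and fork_slot below 0.007 m); the robot touches nothing.
It fails at once if the latch was pushed in while the forked arm was not in front of it (value of joint latch below 0.25 rad and (value of joint wheel above 0.2 rad or value of joint wheel below -0.2 rad)).
It fails at once if the stone on the wheel was touched (contact force between any of the fingers, the arm and stone above 0.5 N).
It fails at once if the stand, wheel or latch was pushed with more than 40 N (contact force between any of the fingers, the arm and stand above 40 N).
It fails at once if a thing standing around was shoved, lifted or carried (more than 20 mm) (distance of any of glue, jar, clay, stick, float, cup from where it was at the start of the episode above 0.02 m).
It also fails if it takes over 56 s, if anything falls off the work surface, if the arm or the gripper's body presses on something with over 40 N, if the wrist force passes 120 N, or if a joint passes its speed limit or range.

### The arm

A 6-joint arm with a two-finger parallel gripper is mounted at the origin on a cart in front of the work surface, level with it; the furniture and walls round the work are solid. World frame = base frame: x ahead of the robot, y to its left, z up, the work surface at z = 0. Lengths are in m, angles in degrees, forces in N, time in s.
With the tool pointing down it reaches from about 0.35 to 0.875 m from the base axis. Payload 4.2 kg.
Tool frame: the origin (TCP) lies on the centre line of the jaws, within the pads' length; the fingertips stand 25 mm ahead of it and the grasp point (between the pads) lies 6 mm ahead of it; z points along the fingers, y is the line along which they close (so a half turn about z gives the same grasp; the last joint's range is limited). The gripper opens to 87 mm and grips with 3 to 60 N. Pads are 19 mm wide; open, the fingers measure 117 mm over their backs; the gripper's body (75 mm by 190 mm) begins 51 mm behind the grasp point.
Start: joints at [81.108, 22.042, 0.453, 0, -68.411, -14.817], TCP at [0.251, 0.572, 0.248] pointing down, gripper open.
Joint ranges: [-179.83, 179.83], [-69.29, 118.12], [-61.27, 80.66], [-181.25, 117.63], [-171.15, -9.14], [-177.46, 177.46]. Speed limits (degrees/s): [159.86, 159.86, 180, 180, 180, 180].

### API

Orientations are given as a 3x3 rotation matrix whose columns are the frame's x, y, z axes.
In Python, from station import r gives the robot as it stands.
- The arm moves only by the tool move_arm, never from a script. Its argument "series" is a list of rows, each an object with "grip": the opening, from 0 (shut) to 1 (fully open); "xyz": the shift along the tool's x, y, z in mm, a list of three; "angular": the turn, a rotation vector about the tool's x, y, z in rad, a list of three. A call has 1 to 10 rows; each row is the pose to reach, as a shift and turn from the pose commanded when the call began, along the tool's axes at that moment; what a row does not reach only later rows make up. A row lasts 1/10 s, in which the tool goes at most 50 mm and 8.59 degrees, less where a joint would pass 70% of its speed; a pose out of reach is approached as far as the arm can. A call with a gripper value outside its range is refused whole. The fingers move at their own pace and stop on an object; the grip force is fixed at half the most. Time passes only in rows, so rows that repeat a pose let the fingers close. It gives the time, the measured TCP pose, the force, the opening and the grip force at its end, in the units of the state.
- r.sense(): the state, without advancing time (a new reading comes with each control period).
- r.capture(name): name is "side" or "top"; returns a dict with "img" (420x560x3 uint8, red, green, blue), "camera_matrix" (3x3 intrinsics, pixels), "rvec" (rotation vector, rad) and "tvec" (3), from world to camera coordinates, as OpenCV has them. Camera axes: x right, y down, z forward; pixel columns grow to the right and rows downward; lengths in m; the calibration is good to about 2 mm. A picture is of the moment at which its call begins. There is no depth.
- r.finish_job(): hands the job in; it is judged then, once.
The state is a dict: "time_s": time; "joints": joint angles; "joint_velocities": joint speeds; "effort": joint torques, N m; "tcp_pos": TCP position; "ee_rot": TCP orientation; "wrist_force": force on the tool from outside, world axes, zero at the start; "moment": the same for the moment, N m; "gripper_width": opening from 0.0 (shut) to 1.0 (fully open); "gripper_force": force on a finger pad.
Only numpy, scipy, OpenCV 4.12 (cv2) and the standard library are available. Lean on these libraries where they do the work, as an engineer would, in place of code of your own. Each camera call takes 0.05 s, during which the arm holds its last target. There are 200 camera calls.

## Working session

There is one attempt and no reset: what is moved stays moved. The work goes in short steps, Python scripts to look and compute and a tool call to move; the robot and the scene stay as the last step left them, time stands still between calls to the robot, and variables do not carry over. Pictures are saved under pics/ and viewed, at most 10 in all, crops included, and the job is handed in when it is done.

Besides the shell and the picture viewer there is one more tool, called after "Emit:" by a JSON object that holds its "name" and its "arguments". move_arm: Moves the arm, as the interface text tells. Its arguments: {"type":"object","properties":{"series":{"type":"array"}},"required":["series"]}

```bash
mkdir -p pics; cat > h.py <<'E'
import numpy as np, cv2
from station import r
def cap(n,f=None):
    c=r.capture(n)
    if f: cv2.imwrite('pics/'+f,cv2.cvtColor(c['img'],cv2.COLOR_RGB2BGR))
    return c
def ray(c,u,v,z):
    R=cv2.Rodrigues(np.array(c['rvec'],float))[0]; K=np.array(c['camera_matrix']); t=np.array(c['tvec'],float).ravel()
    d=R.T@np.linalg.solve(K,[u,v,1]); o=-R.T@t
    return o+d*(z-o[2])/d[2]
def proj(c,P):
    return cv2.projectPoints(np.array(P,float).reshape(-1,3),np.array(c['rvec'],float),np.array(c['tvec'],float),np.array(c['camera_matrix']),None)[0].reshape(-1,2)
E
python3 - <<'E'
from h import *
for n in('top','side'):
    c=cap(n,n+'0.png'); R=cv2.Rodrigues(np.array(c['rvec'],float))[0]; print(n,-R.T@np.array(c['tvec']).ravel(),R[2])
s=r.sense();print(s['tcp_pos'],s['ee_rot'],s['time_s'],s['gripper_width'])
E
```

```text
top [0.53027695 0.0916049  1.73838557] [ 0.05379882 -0.00525137 -0.99853799]
side [ 0.3996692  -0.55442218  1.11138022] [ 0.17809014  0.52319779 -0.83339545]
[0.2510835  0.57181168 0.24658761] [[ 9.15553072e-01 -4.02196598e-01 -6.85027131e-04]
 [-4.02197167e-01 -9.15551248e-01 -1.83060377e-03]
 [ 1.09085163e-04  1.95153087e-03 -9.99998090e-01]] 0.1 1.0024642434402828
```

View pics/top0.png

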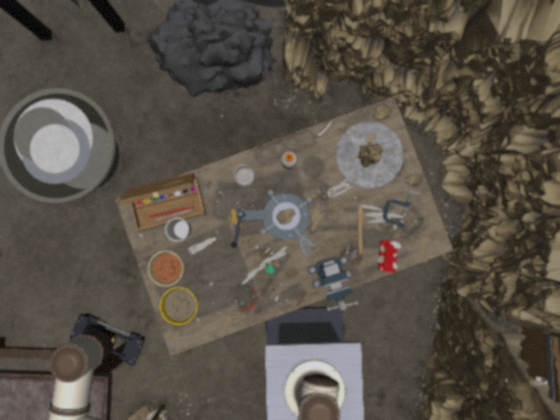

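View pics/side0.png

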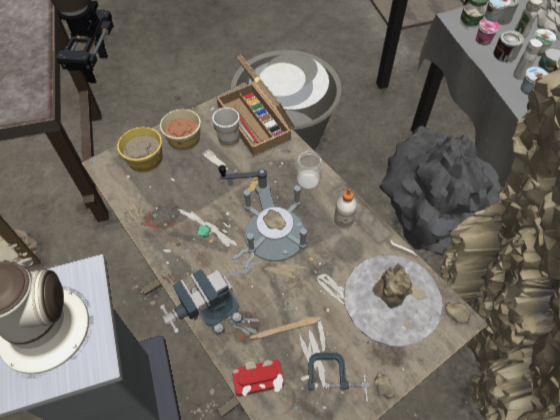

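The top view shows the stand at about (287,215) and the latch post near (240,213), with the black-knobbed latch bar running to about (236,243). In the side view the wheel is at about (273,225), the post at (262,178) and the knob at (222,172). I'll enlarge crops of both.

```bash
python3 - <<'E'
from h import *
import pickle
T=cap('top');S=cap('side');pickle.dump((T,S),open('c0.pkl','wb'))
print(proj(T,[[0,0,0],[.25,.57,.25],[.6,0,0]]),proj(S,[[0,0,0],[.6,0,0],[.6,.2,0]]))
a=T['img'][160:300,215:355];b=S['img'][130:290,180:320]
a=cv2.resize(a,(560,560),interpolation=cv2.INTER_CUBIC);b=cv2.resize(b,(525,600),interpolation=cv2.INTER_CUBIC) if 0 else cv2.resize(b,(525,600),interpolation=cv2.INTER_CUBIC)
cv2.imwrite('pics/a1.png',a[...,::-1]);b=cv2.resize(S['img'][140:290,190:340],(600,600),interpolation=cv2.INTER_CUBIC);cv2.imwrite('pics/b1.png',b[...,::-1])
E
```

```text
[[314.5474488  389.74737723]
 [116.89712254 333.6654637 ]
 [308.73895213 208.530955  ]] [[ 44.8564026  328.67933663]
 [293.18944049 257.1915253 ]
 [269.96771549 194.98982393]]
```

View pics/a1.png

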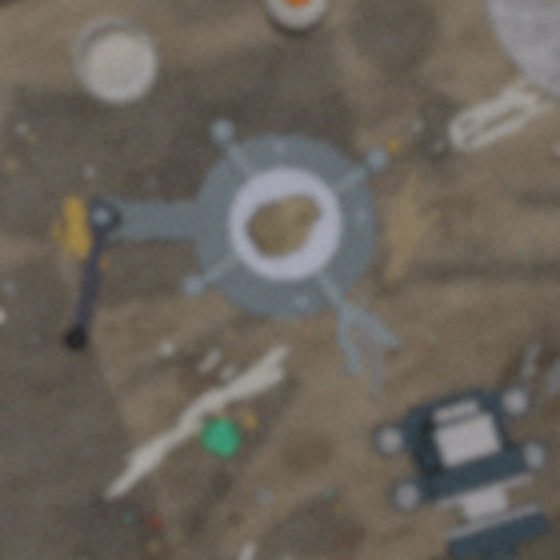

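View pics/b1.png

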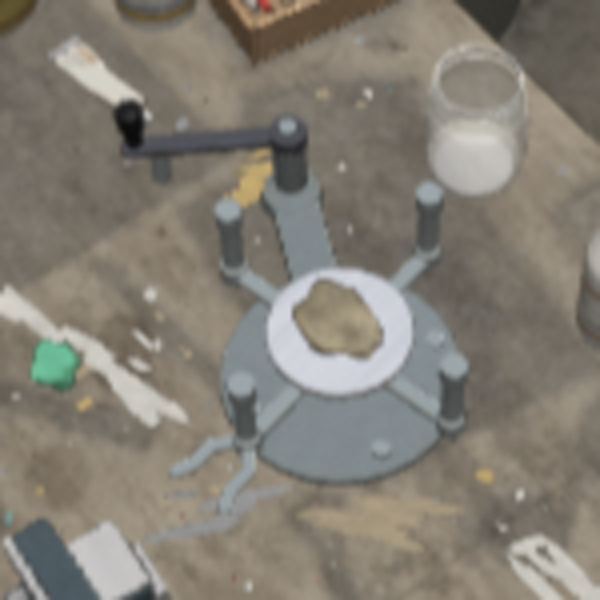

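Both crops show the parts clearly.
- **Top crop:** disc (285,223), post (103,215), knob (76,341), pins (223,130), (377,158), (193,285), and the forked arm toward the lower right.
- **Side crop:** fork pin (241,383), other pins (228,210), (428,192), (453,362), knob (130,107) and post (288,127).

Next I cast these to their heights.

```bash
python3 - <<'E'
from h import *
import pickle
T,S=pickle.load(open('c0.pkl','rb'))
t=lambda u,v,z:ray(T,215+u/4-.4,160+v/4-.4,z)[:2]
s=lambda u,v,z:ray(S,190+u/4-.4,140+v/4-.4,z)[:2]
for n,a,b,z in [('disc',(285,223),(340,330),.062),('post',(103,215),(288,127),.079),('knob',(76,341),(129,107),.112),('pA',(223,130),(428,190),.114),('pB',(377,158),(454,360),.114),('pC',(193,285),(228,209),.114),('pF',None,(241,380),.114)]:
    print(n,t(*a,z) if a else '',s(*b,z))
P=np.array([s(*b,.114) for b in[(428,190),(454,360),(228,209),(241,380)]]);ax=P.mean(0);print('axis',ax,np.hypot(*(P-ax).T),np.degrees(np.arctan2(*(P-ax).T[::-1])))
E
```

```text
disc [0.57754657 0.0782652 ] [0.57590159 0.07603199]
post [0.58778058 0.22434718] [0.58689493 0.22502739]
knob [0.48838879 0.24533916] [0.48941335 0.24632871]
pA [0.65079548 0.12535849] [0.64882895 0.12522597]
pB [0.62514817 0.00470493] [0.62426308 0.00474426]
pC [0.52954511 0.15231426] [0.5277723  0.14910787]
pF  [0.50262736 0.02982934]
axis [0.57587293 0.07722686] [0.08732982 0.08715122 0.08649017 0.08724355] [  33.34165391  -56.27250371  123.78925509 -147.09292114]
```

Both views agree. The axis is at (0.5765, 0.077) and the post is 148 mm from it, against 147 mm given. The stand's +x points to about 121.1°, and the forked arm is at 213.6°, so wheel ≈ 1.61 rad. The latch is at about 0.76 rad.

My plan is to straddle the fork pin with the fingers 28 mm apart and not grip it, then push it round clockwise.

```bash
cat >> h.py <<'E'
AX=np.array([.5765,.0770])
def on(th,rad=.088,z=.10):  # world point at arm angle th deg
    return [AX[0]+rad*np.cos(np.radians(th)),AX[1]+rad*np.sin(np.radians(th)),z]
def rel(P,xang):
    s=r.sense();R=np.array(s['ee_rot']);a=np.degrees(np.arctan2(R[1,0],R[0,0]))
    # positive turn about tool z (down) = clockwise
    print(np.round(R.T@(np.array(P)-s['tcp_pos'])*1000,1),'turn z rad',round(np.radians(a-xang),3))
E
python3 - <<'E'
from h import *
rel(on(213.6,z=.22),33.6); rel(on(213.6,z=.10),33.6)
E
```

```text
[449.4 396.3  27.4] turn z rad -1.0
[449.4 396.2 147.4] turn z rad -1.0
```

Emit:
{"name": "move_arm", "arguments": {"series": [{"grip":0.33,"xyz":[30,26,2],"angular":[0,0,-0.1]},{"grip":0.33,"xyz":[65,57,4],"angular":[0,0,-0.2]},{"grip":0.33,"xyz":[100,88,6],"angular":[0,0,-0.3]},{"grip":0.33,"xyz":[135,119,8],"angular":[0,0,-0.4]},{"grip":0.33,"xyz":[170,150,10],"angular":[0,0,-0.5]},{"grip":0.33,"xyz":[205,181,12],"angular":[0,0,-0.6]},{"grip":0.33,"xyz":[240,212,14],"angular":[0,0,-0.7]},{"grip":0.33,"xyz":[275,243,16],"angular":[0,0,-0.8]},{"grip":0.33,"xyz":[310,273,18],"angular":[0,0,-0.9]},{"grip":0.33,"xyz":[345,304,20],"angular":[0,0,-1.0]}]}}

```text
time_s: 1.2
tcp_pos: [0.4453, 0.1534, 0.2277]
ee_rot: [[0.83, 0.557, 0.001], [0.557, -0.83, 0.0], [0.001, -0.0, -1.0]]
wrist_force: [-0.6, 0.4, 0.1]
gripper_width: 0.34
gripper_force: 0.0
```

```bash
python3 - <<'E'
from h import *
rel(on(213.6,z=.20),33.6); s=r.sense();print(s['joints'],s['tcp_pos'])
E
```

```text
[-21.7 136.2  27.7] turn z rad 0.004
[ 3.88443559e+01  7.90169651e+00 -2.21106349e+01  2.80277910e-03
 -5.99491302e+01  8.50054488e+01] [0.4453419  0.15344317 0.22770272]
```

Emit:
{"name": "move_arm", "arguments": {"series": [{"grip":0.33,"xyz":[-6,35,7],"angular":[0,0,0]},{"grip":0.33,"xyz":[-12,70,14],"angular":[0,0,0]},{"grip":0.33,"xyz":[-18,105,21],"angular":[0,0,0]},{"grip":0.33,"xyz":[-22,136,27],"angular":[0,0,0]},{"grip":0.33,"xyz":[-22,136,27],"angular":[0,0,0]},{"grip":0.33,"xyz":[-22,136,27],"angular":[0,0,0]}]}}

```text
time_s: 1.8
tcp_pos: [0.5017, 0.0291, 0.2002]
ee_rot: [[0.834, 0.552, -0.001], [0.552, -0.834, -0.0], [-0.001, -0.0, -1.0]]
wrist_force: [0.4, 0.1, -0.2]
gripper_width: 0.327
gripper_force: 0.0
```

```bash
python3 - <<'E'
from h import *
rel(on(213.6,z=.10),33.6)
S=cap('side');cv2.imwrite('pics/s2.png',cv2.resize(S['img'][130:290,170:350],(720,640))[:600,:,::-1])
E
```

```text
[  0.9   1.5 100.2] turn z rad -0.002
```

View pics/s2.png

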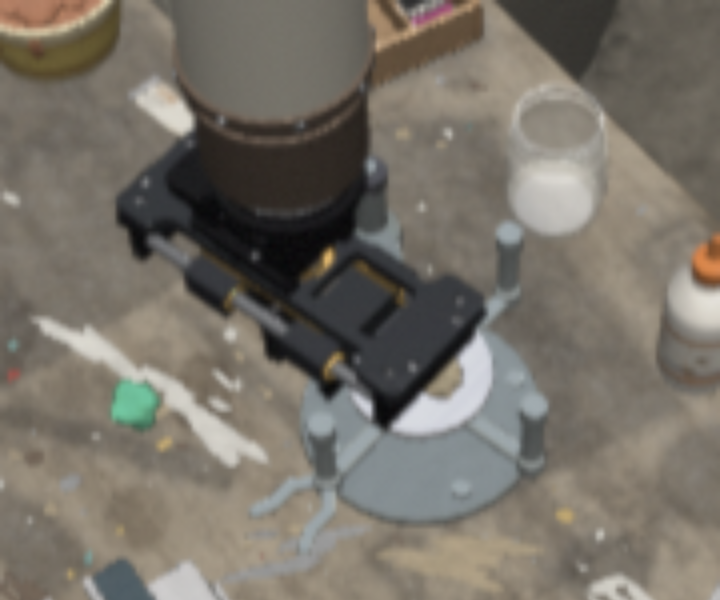

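The gripper hangs above the fork pin, whose top is at about (323,420) in the crop. Its fingertips, about (275,350) and (328,385), are 60 mm higher. I'll check where the tips project, then lower.

```bash
python3 - <<'E'
from h import *
import pickle
S=pickle.load(open('c0.pkl','rb'))[1]
s=r.sense();p=np.array(s['tcp_pos']);y=np.array(s['ee_rot'])[:,1]
for k in(-.0145,.0145): print((proj(S,p+k*y-[0,0,.025])[0]-[170,130])*4)
print((proj(S,on(213.6,z=.114))[0]-[170,130])*4)
E
```

```text
[291.51644902 348.5099687 ]
[331.24098407 376.23540486]
[321.0742391  420.30668657]
```

Emit:
{"name": "move_arm", "arguments": {"series": [{"grip":0.33,"xyz":[1,1.5,25],"angular":[0,0,0]},{"grip":0.33,"xyz":[1,1.5,50],"angular":[0,0,0]},{"grip":0.33,"xyz":[1,1.5,60],"angular":[0,0,0]},{"grip":0.33,"xyz":[1,1.5,65],"angular":[0,0,0]},{"grip":0.33,"xyz":[1,1.5,70],"angular":[0,0,0]},{"grip":0.33,"xyz":[1,1.5,80],"angular":[0,0,0]},{"grip":0.33,"xyz":[1,1.5,90],"angular":[0,0,0]},{"grip":0.33,"xyz":[1,1.5,97],"angular":[0,0,0]},{"grip":0.33,"xyz":[1,1.5,97],"angular":[0,0,0]}]}}

```text
time_s: 2.75
tcp_pos: [0.5027, 0.0287, 0.1024]
ee_rot: [[0.833, 0.553, -0.002], [0.553, -0.833, -0.001], [-0.003, -0.001, -1.0]]
wrist_force: [0.6, -0.6, -0.4]
gripper_width: 0.33
gripper_force: 0.0
```

```bash
python3 - <<'E'
from h import *
for d in range(0,100,5): print(d,end=' ');rel(on(213.6-d,z=.103),33.6-d)
E
```

```text
0 [ 0.2  0.6 -0.6] turn z rad -0.001
5 [ 0.5 -7.1 -0.6] turn z rad 0.087
10 [  1.5 -14.7  -0.6] turn z rad 0.174
15 [  3.1 -22.2  -0.6] turn z rad 0.261
20 [  5.4 -29.5  -0.6] turn z rad 0.349
25 [  8.4 -36.6  -0.6] turn z rad 0.436
30 [ 11.9 -43.4  -0.6] turn z rad 0.523
35 [ 16.  -49.9  -0.7] turn z rad 0.61
40 [ 20.7 -56.   -0.7] turn z rad 0.698
45 [ 25.9 -61.6  -0.7] turn z rad 0.785
50 [ 31.6 -66.8  -0.7] turn z rad 0.872
55 [ 37.6 -71.5  -0.7] turn z rad 0.959
60 [ 44.1 -75.6  -0.7] turn z rad 1.047
65 [ 50.9 -79.2  -0.7] turn z rad 1.134
70 [ 58.  -82.1  -0.7] turn z rad 1.221
75 [ 65.3 -84.4  -0.8] turn z rad 1.308
80 [ 72.8 -86.1  -0.8] turn z rad 1.396
85 [ 80.4 -87.1  -0.8] turn z rad 1.483
90 [ 88.1 -87.5  -0.8] turn z rad 1.57
95 [ 95.8 -87.1  -0.8] turn z rad 1.658
```

Emit:
{"name": "move_arm", "arguments": {"series": [{"grip":0.33,"xyz":[0.2,-3.5,0],"angular":[0,0,0.043]},{"grip":0.33,"xyz":[0.5,-7,0],"angular":[0,0,0.087]},{"grip":0.33,"xyz":[1,-11,0],"angular":[0,0,0.13]},{"grip":0.33,"xyz":[1.5,-14.7,0],"angular":[0,0,0.174]},{"grip":0.33,"xyz":[3.1,-22.2,0],"angular":[0,0,0.261]},{"grip":0.33,"xyz":[5.4,-29.5,0],"angular":[0,0,0.349]},{"grip":0.33,"xyz":[8.4,-36.6,0],"angular":[0,0,0.436]},{"grip":0.33,"xyz":[11.9,-43.4,0],"angular":[0,0,0.523]},{"grip":0.33,"xyz":[16,-50,0],"angular":[0,0,0.61]},{"grip":0.33,"xyz":[20.7,-56,0],"angular":[0,0,0.698]}]}}

```text
time_s: 3.75
tcp_pos: [0.4899, 0.087, 0.1038]
ee_rot: [[0.993, -0.115, 0.0], [-0.115, -0.993, -0.001], [0.0, 0.001, -1.0]]
wrist_force: [2.0, -1.8, -1.0]
gripper_width: 0.331
gripper_force: 0.9
```

```bash
python3 - <<'E'
from h import *
s=r.sense();print(np.degrees(np.arctan2(*(np.array(s['tcp_pos'])[:2]-AX)[::-1])),s['tcp_pos'])
for d in range(45,100,5): print(d,end=' ');rel(on(213.6-d,z=.102),33.6-d)
E
```

```text
173.427668239857 [0.48985812 0.08698241 0.10378255]
45 [-0.5 -7.4  1.8] turn z rad 0.084
50 [  0.5 -15.    1.8] turn z rad 0.171
55 [  2.1 -22.5   1.8] turn z rad 0.258
60 [  4.4 -29.9   1.8] turn z rad 0.345
65 [  7.3 -37.    1.8] turn z rad 0.433
70 [ 10.8 -43.8   1.8] turn z rad 0.52
75 [ 14.9 -50.3   1.8] turn z rad 0.607
80 [ 19.6 -56.4   1.8] turn z rad 0.694
85 [ 24.8 -62.1   1.8] turn z rad 0.782
90 [ 30.4 -67.3   1.8] turn z rad 0.869
95 [ 36.5 -72.    1.8] turn z rad 0.956
```

Emit:
{"name": "move_arm", "arguments": {"series": [{"grip":0.33,"xyz":[0,-7.4,0.5],"angular":[0,0,0.087]},{"grip":0.33,"xyz":[0.5,-15,1],"angular":[0,0,0.174]},{"grip":0.33,"xyz":[2.1,-22.5,1],"angular":[0,0,0.26]},{"grip":0.33,"xyz":[4.4,-30,1],"angular":[0,0,0.347]},{"grip":0.33,"xyz":[7.3,-37,1],"angular":[0,0,0.434]},{"grip":0.33,"xyz":[10.8,-43.8,1],"angular":[0,0,0.52]},{"grip":0.33,"xyz":[14.9,-50.3,1],"angular":[0,0,0.61]},{"grip":0.33,"xyz":[19.6,-56.4,1],"angular":[0,0,0.695]},{"grip":0.33,"xyz":[24.8,-62.1,1],"angular":[0,0,0.783]},{"grip":0.33,"xyz":[29,-66,1],"angular":[0,0,0.84]}]}}

```text
time_s: 4.75
tcp_pos: [0.5254, 0.1492, 0.1025]
ee_rot: [[0.578, -0.816, -0.002], [-0.816, -0.578, -0.001], [-0.0, 0.002, -1.0]]
wrist_force: [-2.4, -0.9, 1.1]
gripper_width: 0.327
gripper_force: 1.0
```

```bash
python3 - <<'E'
from h import *
s=r.sense();print(np.degrees(np.arctan2(*(np.array(s['tcp_pos'])[:2]-AX)[::-1])),s['tcp_pos'])
for th in(121,119,117.3): rel(on(th,z=.103),th-180)
S=cap('side');cv2.imwrite('pics/s3.png',cv2.resize(S['img'][130:280,190:340],(600,600),interpolation=cv2.INTER_CUBIC)[:,:,::-1])
E
```

```text
125.29043285731592 [0.52537594 0.14923067 0.10247289]
[ 0.7 -6.6 -0.5] turn z rad 0.075
[ 1.  -9.6 -0.5] turn z rad 0.11
[  1.3 -12.2  -0.6] turn z rad 0.139
```

View pics/s3.png

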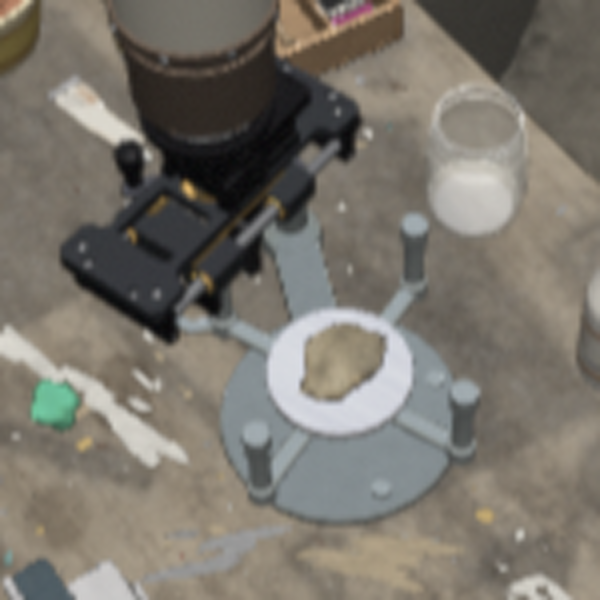

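The wheel has turned and the forked arm now lies under the gripper. The other pin tops are at (414,220), (464,387) and (257,429) in the crop. I'll work out the wheel angle from those.

```bash
python3 - <<'E'
from h import *
import pickle
S=pickle.load(open('c0.pkl','rb'))[1]
for (u,v),o in zip([(414,220),(464,387),(257,429)],(90,180,270)):
    q=ray(S,190+u/4-.4,130+v/4-.4,.114)[:2]-AX
    print(np.hypot(*q),(np.degrees(np.arctan2(q[1],q[0]))+o)%360)
E
```

```text
0.08832886401770121 131.13939693029607
0.08644504757673811 130.57017370135392
0.08697941852295765 129.90604017931082
```

Emit:
{"name": "move_arm", "arguments": {"series": [{"grip":0.33,"xyz":[0.3,-4,0],"angular":[0,0,0.04]},{"grip":0.33,"xyz":[0.8,-8,0],"angular":[0,0,0.08]},{"grip":0.33,"xyz":[1.2,-11,0],"angular":[0,0,0.12]},{"grip":0.33,"xyz":[1.5,-13,0],"angular":[0,0,0.16]},{"grip":0.33,"xyz":[1.6,-14,0],"angular":[0,0,0.16]},{"grip":0.33,"xyz":[1.6,-14,0],"angular":[0,0,0.16]},{"grip":0.33,"xyz":[1.6,-14,0],"angular":[0,0,0.16]}]}}

```text
time_s: 5.5
tcp_pos: [0.5379, 0.1561, 0.1024]
ee_rot: [[0.444, -0.896, -0.001], [-0.896, -0.444, -0.0], [-0.0, 0.001, -1.0]]
wrist_force: [-1.9, 0.9, -0.8]
gripper_width: 0.331
gripper_force: 0.8
```

```bash
python3 - <<'E'
from h import *
s=r.sense();print(np.degrees(np.arctan2(*(np.array(s['tcp_pos'])[:2]-AX)[::-1])))
S=cap('side','s4full.png');cv2.imwrite('pics/s4.png',cv2.resize(S['img'][130:280,190:340],(600,600),interpolation=cv2.INTER_CUBIC)[:,:,::-1])
E
```

```text
116.0046066313966
```

View pics/s4.png

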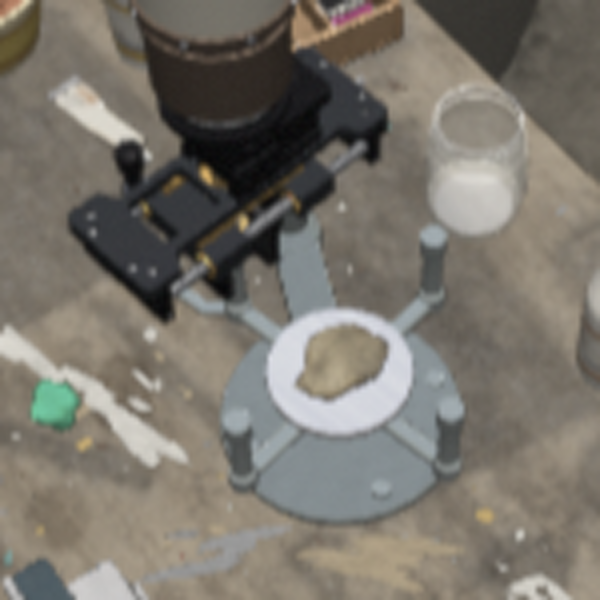

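The pin tops are now at (433,233), (451,404) and (237,416) in the crop.

```bash
python3 - <<'E'
from h import *
import pickle
S=pickle.load(open('c0.pkl','rb'))[1]
for (u,v),o in zip([(433,233),(451,403),(237,416)],(90,180,270)):
    q=ray(S,190+u/4-.4,130+v/4-.4,.114)[:2]-AX
    print(np.hypot(*q),(np.degrees(np.arctan2(q[1],q[0]))+o)%360)
rel([.45,.22,.18],-58.9)
E
```

```text
0.08712714104997418 121.19098895191229
0.0865342835953252 121.67384508283251
0.08719277036017203 120.20998828757033
[-96.3  50.5 -77.5] turn z rad -0.083
```

The fork is at 121.0° against the 121.1° needed. Next I back off inside the gap and lift, then go behind the knob with the fingers shut.

Emit:
{"name": "move_arm", "arguments": {"series": [{"grip":0.33,"xyz":[0,5,0],"angular":[0,0,0]},{"grip":0.33,"xyz":[0,7,0],"angular":[0,0,0]},{"grip":0.33,"xyz":[0,7,0],"angular":[0,0,0]},{"grip":0.33,"xyz":[0,7,-15],"angular":[0,0,0]},{"grip":0.33,"xyz":[0,7,-40],"angular":[0,0,0]},{"grip":0.33,"xyz":[0,7,-70],"angular":[0,0,0]},{"grip":0.33,"xyz":[0,7,-90],"angular":[0,0,0]},{"grip":0.0,"xyz":[0,7,-90],"angular":[0,0,0]}]}}

```text
time_s: 6.35
tcp_pos: [0.534, 0.1541, 0.1962]
ee_rot: [[0.444, -0.896, 0.007], [-0.896, -0.444, 0.003], [0.0, -0.008, -1.0]]
wrist_force: [-0.1, -0.8, -0.0]
gripper_width: 0.291
gripper_force: 0.0
```

```bash
python3 - <<'E'
from h import *
rel([.4965,.280,.19],-102.3);rel([.4965,.280,.11],-102.3)
E
```

```text
[-129.5  -22.2    6.4] turn z rad 0.674
[-129.5  -21.5   86.4] turn z rad 0.674
```

Emit:
{"name": "move_arm", "arguments": {"series": [{"grip":0.0,"xyz":[-25,-4,0],"angular":[0,0,0.13]},{"grip":0.0,"xyz":[-60,-10,0],"angular":[0,0,0.26]},{"grip":0.0,"xyz":[-95,-16,0],"angular":[0,0,0.4]},{"grip":0.0,"xyz":[-120,-20,0],"angular":[0,0,0.54]},{"grip":0.0,"xyz":[-130,-22,0],"angular":[0,0,0.674]},{"grip":0.0,"xyz":[-130,-22,0],"angular":[0,0,0.674]},{"grip":0.0,"xyz":[-130,-22,30],"angular":[0,0,0.674]},{"grip":0.0,"xyz":[-130,-22,60],"angular":[0,0,0.674]},{"grip":0.0,"xyz":[-130,-22,86],"angular":[0,0,0.674]},{"grip":0.0,"xyz":[-130,-22,86],"angular":[0,0,0.674]}]}}

```text
time_s: 7.35
tcp_pos: [0.492, 0.2767, 0.1024]
ee_rot: [[-0.213, -0.977, -0.007], [-0.977, 0.213, -0.006], [0.007, 0.006, -1.0]]
wrist_force: [0.4, -0.8, 0.3]
gripper_width: 0.005
gripper_force: 0.0
```

```bash
cat >> h.py <<'E'
PV=np.array([.5873,.2247])
def lat(q,off=.019,z=.11): # q latch angle deg; TCP pose for pushing
    a=np.radians(211.1-q); k=PV+.1*np.array([np.cos(a),np.sin(a)]); d=np.array([-np.sin(a),np.cos(a)])
    p=k-off*d; rel([*p,z],211.1-q+90-360)
E
python3 - <<'E'
from h import *
for q in(43,38,33,28,23,18,13,8,4,0,-2): print(q,end=' ');lat(q)
s=r.sense();print(s['gripper_width'])
S=cap('side');T=cap('top');
cv2.imwrite('pics/s5.png',np.hstack([cv2.resize(S['img'][140:265,190:290],(400,500),interpolation=cv2.INTER_CUBIC),cv2.resize(T['img'][180:280,220:300],(400,500),interpolation=cv2.INTER_CUBIC)])[:,:,::-1])
E
```

```text
43 [12.2 -4.  -7.5] turn z rad -0.007
38 [21.  -2.8 -7.4] turn z rad -0.094
33 [29.9 -2.3 -7.4] turn z rad -0.181
28 [38.8 -2.6 -7.3] turn z rad -0.268
23 [47.6 -3.7 -7.2] turn z rad -0.356
18 [56.3 -5.6 -7.2] turn z rad -0.443
13 [64.8 -8.2 -7.1] turn z rad -0.53
8 [ 73.  -11.6  -7.1] turn z rad -0.617
4 [ 79.3 -14.7  -7.1] turn z rad -0.687
0 [ 85.4 -18.4  -7. ] turn z rad -0.757
-2 [ 88.4 -20.3  -7. ] turn z rad -0.792
0.004986949360908822
```

View pics/s5.png

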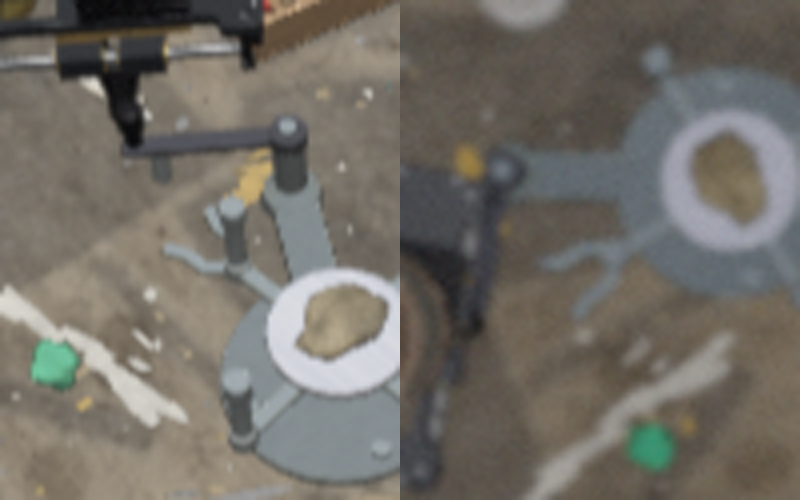

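The shut fingers stand just outside the knob, which is at (130,110) in the left view. The fork, around (190,250), faces the latch's swing. I'll push now.

Emit:
{"name": "move_arm", "arguments": {"series": [{"grip":0.0,"xyz":[5,-4,-5],"angular":[0,0,0]},{"grip":0.0,"xyz":[10,-4,-6],"angular":[0,0,0]},{"grip":0.0,"xyz":[15,-3.5,-6],"angular":[0,0,-0.05]},{"grip":0.0,"xyz":[21,-3,-6],"angular":[0,0,-0.094]},{"grip":0.0,"xyz":[30,-2.3,-6],"angular":[0,0,-0.18]},{"grip":0.0,"xyz":[39,-2.6,-6],"angular":[0,0,-0.27]},{"grip":0.0,"xyz":[47.6,-3.7,-6],"angular":[0,0,-0.356]},{"grip":0.0,"xyz":[56.3,-5.6,-6],"angular":[0,0,-0.443]},{"grip":0.0,"xyz":[60,-6.7,-6],"angular":[0,0,-0.48]},{"grip":0.0,"xyz":[60,-6.7,-6],"angular":[0,0,-0.48]}]}}

```text
time_s: 8.45
tcp_pos: [0.4882, 0.2189, 0.1139]
ee_rot: [[0.261, -0.965, 0.002], [-0.965, -0.261, 0.002], [-0.001, -0.002, -1.0]]
wrist_force: [0.4, -0.5, 1.2]
gripper_width: 0.009
gripper_force: 0.0
```

```bash
python3 - <<'E'
from h import *
for q in(13,8,4,0,-2,-4): print(q,end=' ');lat(q)
S=cap('side')
cv2.imwrite('pics/s6.png',cv2.resize(S['img'][140:290,190:340],(600,600),interpolation=cv2.INTER_CUBIC)[:,:,::-1])
E
```

```text
13 [6.5 3.7 3.9] turn z rad -0.052
8 [15.3  4.5  3.9] turn z rad -0.139
4 [22.4  4.6  3.9] turn z rad -0.209
0 [29.5  4.2  3.9] turn z rad -0.278
-2 [33.1  3.9  3.9] turn z rad -0.313
-4 [36.6  3.3  3.9] turn z rad -0.348
```

View pics/s6.png

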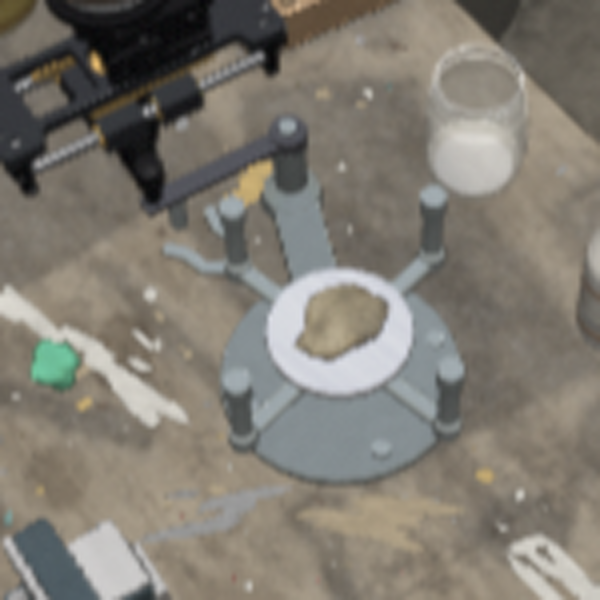

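The nose, at (180,215), is right in front of the fork mouth, whose tines show near (170,250) and (212,220). I'll push on slowly.

Emit:
{"name": "move_arm", "arguments": {"series": [{"grip":0.0,"xyz":[4,3,2],"angular":[0,0,-0.03]},{"grip":0.0,"xyz":[8,3.8,2],"angular":[0,0,-0.06]},{"grip":0.0,"xyz":[12,4.2,2],"angular":[0,0,-0.1]},{"grip":0.0,"xyz":[16,4.5,2],"angular":[0,0,-0.14]},{"grip":0.0,"xyz":[20,4.6,2],"angular":[0,0,-0.18]},{"grip":0.0,"xyz":[23,4.6,2],"angular":[0,0,-0.22]},{"grip":0.0,"xyz":[26,4.5,2],"angular":[0,0,-0.25]},{"grip":0.0,"xyz":[28,4.3,2],"angular":[0,0,-0.265]},{"grip":0.0,"xyz":[28,4.3,2],"angular":[0,0,-0.265]}]}}

```text
time_s: 9.4
tcp_pos: [0.4913, 0.1914, 0.111]
ee_rot: [[0.505, -0.863, 0.001], [-0.863, -0.505, 0.001], [-0.0, -0.001, -1.0]]
wrist_force: [-0.1, 0.1, -0.6]
gripper_width: 0.0
gripper_force: 0.0
```

Emit:
{"name": "move_arm", "arguments": {"series": [{"grip":0.0,"xyz":[1,0,0],"angular":[0,0,0]},{"grip":0.0,"xyz":[1.5,0,0],"angular":[0,0,0]},{"grip":0.0,"xyz":[1.5,0,0],"angular":[0,0,0]}]}}

```text
time_s: 9.7
tcp_pos: [0.492, 0.1901, 0.1106]
ee_rot: [[0.505, -0.863, 0.0], [-0.863, -0.505, 0.0], [-0.0, -0.0, -1.0]]
wrist_force: [-0.3, 0.7, -0.8]
gripper_width: 0.006
gripper_force: 0.1
```

Hardly any contact force yet, so I'll creep on until the stop shows in the force.

Emit:
{"name": "move_arm", "arguments": {"series": [{"grip":0.0,"xyz":[1,0,0],"angular":[0,0,-0.01]},{"grip":0.0,"xyz":[2,0,0],"angular":[0,0,-0.02]},{"grip":0.0,"xyz":[2,0,0],"angular":[0,0,-0.02]}]}}

```text
time_s: 10.0
tcp_pos: [0.4927, 0.1884, 0.1105]
ee_rot: [[0.523, -0.852, -0.0], [-0.852, -0.523, 0.0], [-0.0, 0.0, -1.0]]
wrist_force: [-2.0, 0.7, 0.2]
gripper_width: 0.006
gripper_force: 0.7
```

Emit:
{"name": "move_arm", "arguments": {"series": [{"grip":0.0,"xyz":[1,0,0],"angular":[0,0,0]},{"grip":0.0,"xyz":[1.5,0,0],"angular":[0,0,0]},{"grip":0.0,"xyz":[1.5,0,0],"angular":[0,0,0]}]}}

```text
time_s: 10.3
tcp_pos: [0.4929, 0.1881, 0.1105]
ee_rot: [[0.522, -0.853, -0.001], [-0.853, -0.522, 0.002], [-0.002, -0.0, -1.0]]
wrist_force: [-3.8, 6.1, 0.9]
gripper_width: 0.007
gripper_force: 3.5
```

The force rose to about 7 N with almost no motion, and the TCP is within 1.5 mm of the predicted home pose, so this is the stop. I'll back off, lift clear and look.

Emit:
{"name": "move_arm", "arguments": {"series": [{"grip":0.0,"xyz":[-6,0,0],"angular":[0,0,0]},{"grip":0.0,"xyz":[-25,0,0],"angular":[0,0,0]},{"grip":0.0,"xyz":[-40,0,-20],"angular":[0,0,0]},{"grip":0.0,"xyz":[-60,0,-60],"angular":[0,0,0]},{"grip":0.0,"xyz":[-100,0,-100],"angular":[0,0,0]},{"grip":0.0,"xyz":[-140,0,-120],"angular":[0,0,0]},{"grip":0.0,"xyz":[-170,0,-120],"angular":[0,0,0]},{"grip":0.0,"xyz":[-170,0,-120],"angular":[0,0,0]}]}}

```text
time_s: 11.1
tcp_pos: [0.4037, 0.3347, 0.2317]
ee_rot: [[0.526, -0.85, 0.002], [-0.85, -0.526, 0.002], [-0.001, -0.003, -1.0]]
wrist_force: [-0.4, -0.6, -0.6]
gripper_width: 0.006
gripper_force: 0.0
```

```bash
python3 - <<'E'
from h import *
S=cap('side')
a=np.radians(211.1);print('home knob px',(proj(S,[*(PV+.1*np.array([np.cos(a),np.sin(a)])),.112])[0]-[190,140])*4)
cv2.imwrite('pics/s7.png',cv2.resize(S['img'][140:290,190:340],(600,600),interpolation=cv2.INTER_CUBIC)[:,:,::-1])
E
```

```text
home knob px [175.38119661 189.71453243]
```

View pics/s7.png

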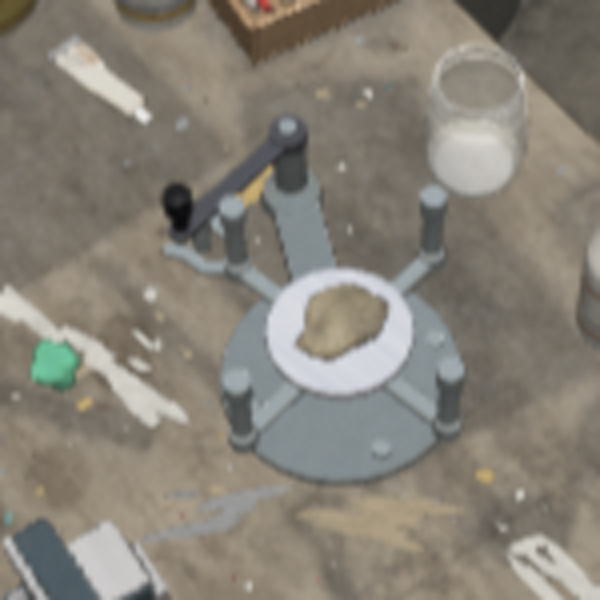

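The knob top is at (177,190) against (175,190) predicted for home. The nose sits between the tines, the pins have not moved, and the arm is clear, so I'm handing in.

```bash
python3 -c "
from station import r
print(r.finish_job())"
```

```text
the job is handed in; nothing more can be done
None
```

The job is handed in: the forked arm was turned to face the latch, and the latch was pushed home with its nose in the fork; the last picture confirms this, but the hand-in gave no verdict.

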